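Sort the bench leftovers into their bays

TASK

Sort the loose things on the tables into the coloured bays: both wooden sticks (the pale one and the dark one) side by side in the green bay, the spanner in the blue bay and the red pencil in the yellow bay. Each is to lie flat on the floor of its bay, lengthwise between the two raised sides and roughly centred along the bay, not on top of anything else. Put them down, let go and leave them at rest.

Things in the scene. Friction and masses are not known exactly. Their poses are not given: they have to be found in the camera images.
- pale_stick_mid (a point): Pale sawn wooden stick, 38 mm wide (x), 130 mm long (y), 38 mm high, about 0.1 kg. Origin at its centre, half-way up; y runs along its length, z is up. It starts flat on the table.
- dark_stick_mid (a point): Dark brown wooden stick, 32 mm wide (x), 120 mm long (y), 32 mm high, about 0.09 kg. Origin at its centre, half-way up; y runs along its length, z is up. It starts flat on the table.
- spanner_mid (a point): Small bright steel combination spanner, 172 mm long (y), about 8 mm high; its two heads are 22 to 24 mm wide, its straight shank is 10 mm wide (x), reaches 60 mm either side of the middle and is the place to grip; about 0.15 kg. Origin at mid-length of the shank, 4 mm above its underside; z is up. It starts flat on the table.
- pencil_mid (a point): Flat red carpenter's pencil, 14 mm wide (x), about 170 mm long (y), 8 mm high, about 12 g. Origin at mid-length, half-way up, z is up. It starts flat on the table.
- bay_green: Green plastic sorting bay for the two wooden sticks, fixed to the table: a floor plate 150 mm long (its x axis) by 120 mm wide (its y axis) and 4 mm thick, with a 5 mm thick lip standing along each long side, its top 18 to 21 mm above the table; clear width between the lips 108 mm. Both ends (at its -x and +x) are open, without lip, so longer things may overhang them. Origin: centre of the underside, on the table.
- bay_blue: Blue plastic sorting bay for the spanner, fixed to the table: a floor plate 150 mm long (its x axis) by 120 mm wide (its y axis) and 4 mm thick, with a 5 mm thick lip standing along each long side, its top 18 to 21 mm above the table; clear width between the lips 108 mm. Both ends (at its -x and +x) are open, without lip, so longer things may overhang them. Origin: centre of the underside, on the table.
- bay_yellow: Yellow plastic sorting bay for the pencil, fixed to the table: a floor plate 150 mm long (its x axis) by 120 mm wide (its y axis) and 4 mm thick, with a 5 mm thick lip standing along each long side, its top 18 to 21 mm above the table; clear width between the lips 108 mm. Both ends (at its -x and +x) are open, without lip, so longer things may overhang them. Origin: centre of the underside, on the table.

How it is judged (in metres and radians):
At the end, for the whole second after the job is handed in: Sticks in the green bay, spanner in the blue, pencil in the yellow: each centre within 35 mm of its bay's middle lengthwise and 45 mm across, at most 5 mm above its resting height on the floor, turned under 0.35 rad from the bay's length, level to 0.07 rad, all at rest (x of pale_stick_mid in the frame of bay_green between -0.035 and 0.035 m and y of pale_stick_mid in the frame of bay_green between -0.045 and 0.045 m and z of pale_stick_mid in the frame of bay_green between 0.019 and 0.028 m and angle between pale_stick_mid's own y axis and vertical between 1.5 and 1.64 rad and angle between the y axis of each of pale_stick_mid, dark_stick_mid and the x axis of bay_green, either way round below 0.35 rad and x of dark_stick_mid in the frame of bay_green between -0.035 and 0.035 m and y of dark_stick_mid in the frame of bay_green between -0.045 and 0.045 m and z of dark_stick_mid in the frame of bay_green between 0.016 and 0.025 m and angle between dark_stick_mid's own y axis and vertical between 1.5 and 1.64 rad and x of spanner_mid in the frame of bay_blue between -0.035 and 0.035 m and y of spanner_mid in the frame of bay_blue between -0.045 and 0.045 m and z of spanner_mid in the frame of bay_blue between 0.004 and 0.013 m and angle between spanner_mid's own y axis and vertical between 1.5 and 1.64 rad and angle between the y axis of spanner_mid and the x axis of bay_blue, either way round below 0.35 rad and x of pencil_mid in the frame of bay_yellow between -0.035 and 0.035 m and y of pencil_mid in the frame of bay_yellow between -0.045 and 0.045 m and z of pencil_mid in the frame of bay_yellow between 0.004 and 0.013 m and angle between pencil_mid's own y axis and vertical between 1.5 and 1.64 rad and angle between the y axis of pencil_mid and the x axis of bay_yellow, either way round below 0.35 rad and linear speed of each of pale_stick, dark_stick, spanner, pencil below 0.02 m/s); the robot touches nothing.
It also fails if it takes over 93 s, if anything falls off the work surface, if the arm or the gripper's body presses on something with over 40 N, if the wrist force passes 120 N, or if a joint passes its speed limit or range.

ROBOT

A 6-joint arm with a two-finger parallel gripper is mounted at the origin on a cart in front of the work surface, level with it; the furniture and walls round the work are solid. World frame = base frame: x ahead of the robot, y to its left, z up, the work surface at z = 0. Lengths are in mm, angles in rad, forces in N, time in s.
With the tool pointing down it reaches from about 325 to 900 mm from the base axis. Payload 6.1 kg.
Tool frame: the origin (TCP) lies midway between the tips of the shut fingers; the grasp point (between the pads) lies 19 mm behind it (r.grip_point_offset is the distance from the TCP to the grasp point, in mm); z points along the fingers, y is the line along which they close (so a half turn about z gives the same grasp; the last joint's range is limited). The gripper opens to 85 mm and grips with 20 to 120 N. Pads are 22 mm wide; open, the fingers measure 114 mm over their backs; the gripper's body (76 mm by 85 mm) begins 54 mm behind the grasp point. The pads swing forward as they close: fully open they stand 13 mm farther back than shut.
Start: joints at [-1.395, 0.22, 1.526, -0, 1.395, -0.126], TCP at [185.767, -596.746, 231.3] pointing down, gripper open.
Joint ranges: [-2.98, 2.98], [-0.91, 2.08], [0.09, 2.57], [-1.24, 4.39], [0.2, 2.65], [-2.68, 2.68]. Speed limits (rad/s): [2.57, 2.57, 3.01, 3.14, 3.14, 3.14].

INTERFACE

Orientations are given as a rotation vector (axis times angle).
In Python, from cell import r gives the robot as it stands. The module is installed in compiled form; this text tells all that it offers.
- The arm moves only by the tool drive_tool, never from a script. Its argument "deltas" is a list of rows, each a list of 7 numbers: the shift along the world's x, y, z in cm, then the turn, a rotation vector about the world's x, y, z in rad, then the closure, from 0 (fully open) to 1 (shut). In form: [[x, y, z, ax, ay, az, hand], ...]. A call has 1 to 20 rows; each row shifts and turns the commanded pose from where the row before left it; what a row does not reach is not made up. A row lasts 1/12 s, in which the tool goes at most 41.7 mm and 7.16 degrees, less where a joint would pass 70% of its speed; a pose out of reach is approached as far as the arm can. A call with a gripper value outside its range is refused whole. The fingers move at their own pace and stop on an object; "newtons" is the grip in N (left out, the last holds). Time passes only in rows, so rows that do not move let the fingers close. It gives the time, the measured TCP pose, the force, the opening and the grip force at its end, in the units of the state.
- r.read_state(): the state, without advancing time (a new reading comes with each control period).
- r.grab_frame(name): name is "scene" or "side" or "wrist"; returns a dict with "color" (384x512x3 uint8, red, green, blue), "fx", "fy", "cx", "cy" (pixels), "position" and "rotation" of the camera in the world; the wrist camera has in their place "hand_eye" (4x4, takes a point from camera to tool coordinates, whose origin is the TCP and whose axes are the flange's). Camera axes: x right, y down, z forward; pixel columns grow to the right and rows downward; lengths in mm; the calibration is good to about 2 mm. A picture is of the moment at which its call begins: read the wrist's pose just before it. There is no depth.
- r.hand_in(): hands the job in; it is judged then, once.
Trained networks look in a picture, given as the dict that the camera call returned (one of the last four; its "shot" number tells which), for a name from the list of things; names that differ only in an ending like _2 or _b are one class to them, and where a whole thing is asked for, a point or a joint stands for the part that bears it (a point fixed in the world has none). Each returns a list of dicts, best first, with "score" (0 to 1); they miss things now and then, are a little off and sometimes report something else, mostly with a low value. They report only what shows in the picture. A call takes as long as a camera call.
- r.boxes_of(target, picture): "position" ([column, row] in pixels, amid what is visible of it).
The state is a dict: "t": time; "qpos": joint angles; "qvel": joint speeds; "tau": joint torques, N m; "tool_pos": TCP position; "tool_rot": TCP orientation; "ft_force": force on the tool from outside, world axes, zero at the start; "torque": the same for the moment, N m; "gripper_width": opening from 0.0 (shut) to 1.0 (fully open); "gripper_force": force on a finger pad.
Only numpy, scipy, OpenCV 4.12 (cv2) and the standard library are available. Lean on these libraries where they do the work, as an engineer would, in place of code of your own. Each camera call takes 0.05 s, during which the arm holds its last target. There are 200 camera calls.

## Working session

There is one attempt and no reset: what is moved stays moved. The work goes in short steps, Python scripts to look and compute and a tool call to move; the robot and the scene stay as the last step left them, time stands still between calls to the robot, and variables do not carry over. Pictures are saved under pics/ and viewed, at most 14 in all, crops included, and the job is handed in when it is done.

Besides the shell and the picture viewer there is one more tool, called after "Emit:" by a JSON object that holds its "api" and its "payload", one argument or row to a line. drive_tool: Moves the arm, as the interface text tells. Its arguments: {"type":"object","properties":{"deltas":{"type":"array"},"newtons":{"type":"number"}},"required":["deltas"]}

```bash
mkdir -p pics
cat > h.py <<'E'
import numpy as np, cv2
from scipy.spatial.transform import Rotation as R
from cell import r
def cam(p,st=None):
    if "position" in p:
        Rm=np.array(p["rotation"]); 
        if Rm.shape!=(3,3): Rm=R.from_rotvec(Rm).as_matrix()
        return np.array(p["position"]),Rm
    T=np.eye(4);T[:3,:3]=R.from_rotvec(st["tool_rot"]).as_matrix();T[:3,3]=st["tool_pos"]
    T=T@np.array(p["hand_eye"]);return T[:3,3],T[:3,:3]
def px2w(p,uv,z,st=None):
    c,Rm=cam(p,st);uv=np.atleast_2d(np.array(uv,float))
    d=np.c_[(uv[:,0]-p["cx"])/p["fx"],(uv[:,1]-p["cy"])/p["fy"],np.ones(len(uv))]@Rm.T
    return c+d*((z-c[2])/d[:,2])[:,None]
def save(p,n): cv2.imwrite("pics/"+n+".png",cv2.cvtColor(p["color"],cv2.COLOR_RGB2BGR))
Z=dict(pale_stick_mid=19,dark_stick_mid=16,spanner_mid=4,pencil_mid=4,bay_green=4,bay_blue=4,bay_yellow=4)
E
python3 - <<'E'
from h import *
s=r.read_state();print(s["t"],s["tool_pos"],s["tool_rot"],s["ft_force"])
for n in("scene","side"):
    p=r.grab_frame(n);save(p,n+"0");print(n,p.get("position"))
    for k,z in Z.items():
        for b in r.boxes_of(k,p)[:2]: print(k,round(b["score"],2),np.round(b["position"]),px2w(p,b["position"],z).round(0)[0])
E
```

```text
0.0 [ 185.64790199 -596.15225432  230.18577235] [-3.10394706e+00 -4.71990798e-01  1.14829300e-04] [ 0.28574452  0.51906434 -0.65964791]
scene [ 32.26614993 747.15816103 508.17207767]
dark_stick_mid 0.73 [300. 175.] [ 489. -278.   16.]
spanner_mid 0.59 [320. 185.] [ 418. -265.    4.]
pencil_mid 0.59 [267. 207.] [490. -82.   4.]
bay_green 0.68 [164. 235.] [634. 142.   4.]
bay_blue 0.81 [207. 203.] [639. -32.   4.]
bay_yellow 0.7 [238. 181.] [ 639. -186.    4.]
side [475.93650477 633.4857353  517.31323753]
pale_stick_mid 0.95 [273. 267.] [488. 125.  19.]
dark_stick_mid 0.74 [270. 156.] [ 506. -282.   16.]
spanner_mid 0.79 [318. 178.] [ 387. -196.    4.]
pencil_mid 0.86 [273. 203.] [493. -86.   4.]
bay_green 0.57 [188. 275.] [637. 134.   4.]
bay_blue 0.66 [202. 218.] [642. -31.   4.]
bay_yellow 0.94 [209. 180.] [ 651. -182.    4.]
```

View pics/scene0.png

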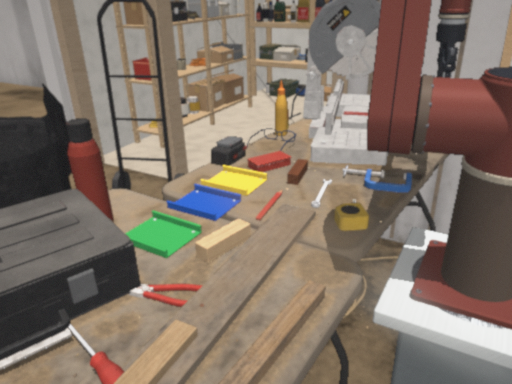

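View pics/side0.png

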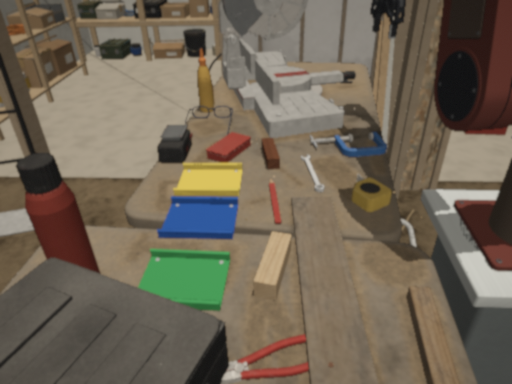

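The scene picture shows the pale stick at (222,239), the dark one at (298,171), the spanner at (321,192) and the pencil at (268,206). Green, blue and yellow bays are at (164,235), (205,203) and (236,181). The side picture agrees: its bays have their lips towards ±y, so their length runs along x, and the things lie roughly along y.

Run:
```python
from h import *
s=r.read_state()
p=r.grab_frame("wrist");print(np.round(p["hand_eye"],3),p["fx"],p["cx"],p["cy"]);c,Rm=cam(p,s);print(c,Rm.round(2))
print(R.from_rotvec(s["tool_rot"]).as_matrix().round(2))
q=r.grab_frame("side")
for n,uv,z in(("span",[(306,157),(320,188)],4),("penc",[(272,181),(279,222)],8),("palelow",[(276,233),(258,281),(279,299),(291,236)],38)):print(n,px2w(q,uv,z).round(0))
```

```text
[[  -0.      -0.947   -0.322   83.54 ]
 [   1.      -0.       0.       0.915]
 [  -0.      -0.322    0.947 -142.153]
 [   0.       0.       0.       1.   ]] 344.5110051992212 253.34043409430637 191.14141144098107
[ 265.79703798 -572.79828222  373.47150831] [[ 0.3  -0.9  -0.31]
 [-0.95 -0.28 -0.1 ]
 [ 0.    0.32 -0.95]]
[[ 0.95  0.3   0.  ]
 [ 0.3  -0.95 -0.  ]
 [ 0.    0.   -1.  ]]
span [[ 411. -299.    4.]
 [ 385. -151.    4.]]
penc [[ 497. -172.    8.]
 [ 479.  -15.    8.]]
palelow [[484.  56.  38.]
 [511. 177.  38.]
 [477. 213.  38.]
 [456.  64.  38.]]
```

Emit:
{"api": "drive_tool", "payload": {
  "deltas": [
    [0,0,3,0,0,0,0],
    [0,2,3,0,0,0.07,0],
    [1.5,3,2,0,0,0.07,0],
    [1.5,3,2,0,0,0.07,0],
    [1.5,3,0,0,0,0.07,0],
    [1.5,3,0,0,0,0.07,0],
    [1.5,3,0,0,0,0.07,0],
    [1.5,3,0,0,0,0.07,0],
    [1.5,3,0,0,0,0.07,0],
    [1.5,3,0,0,0,0.07,0],
    [1.5,3,0,0,0,0.07,0],
    [1.5,3,0,0,0,0.07,0],
    [1.5,3,0,0,0,0.07,0],
    [1.5,3,0,0,0,0.07,0],
    [1.5,3,0,0,0,0.07,0],
    [1.5,3,0,0,0,0.07,0],
    [1.5,3,0,0,0,0.07,0],
    [1.5,3,0,0,0,0.08,0],
    [1.5,3,0,0,0,0.07,0],
    [0.5,1,0,0,0,0,0]
  ]
}}

```text
t: 2.57
tool_pos: [446.9, -53.2, 331.5]
tool_rot: [-2.213, -2.23, -0.003]
ft_force: [-1.2, -1.2, 0.6]
gripper_width: 1.002
gripper_force: 0.0
```

Run:
```python
from h import *
s=r.read_state();print(s["t"],s["tool_pos"],R.from_rotvec(s["tool_rot"]).as_matrix().round(2),s["qpos"])
p=r.grab_frame("wrist");save(p,"w1")
for k,z in Z.items():
    for b in r.boxes_of(k,p)[:2]: print(k,round(b["score"],2),np.round(b["position"]),px2w(p,b["position"],z,s).round(0)[0])
```

```text
2.5667 [446.86358368 -53.20531143 331.51474293] [[-0.01  1.    0.  ]
 [ 1.    0.01  0.  ]
 [ 0.    0.   -1.  ]] [-2.95339064e-01 -2.59743958e-01  1.81426414e+00  1.69025062e-03
  1.58637061e+00 -3.03184078e-01]
dark_stick_mid 0.75 [291. 298.] [ 509. -302.   16.]
spanner_mid 0.69 [221. 241.] [ 400. -210.    4.]
pencil_mid 0.8 [282. 169.] [490. -96.   4.]
bay_green 0.69 [413.  10.] [642. 105.   4.]
bay_yellow 0.7 [386. 223.] [ 646. -179.    4.]
```

View pics/w1.png

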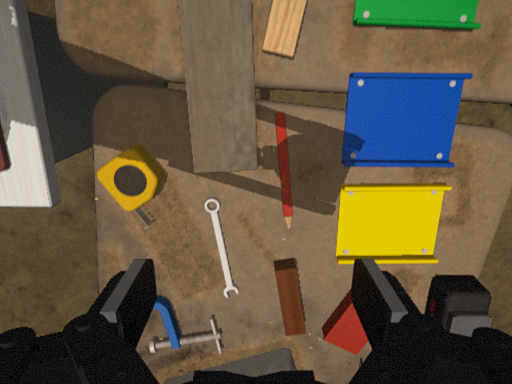

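The wrist picture shows the spanner running from (211,199) to (232,296), the pencil from (280,113) to (289,228), and the dark stick's top face around (275,260)–(297,258)–(305,333)–(284,335). The lips of the blue bay run (349,73)–(471,75) and (342,164)–(454,164). Those of the yellow bay run (342,185)–(450,188) and (337,261)–(437,262).

Run:
```python
from h import *
s=r.read_state();p=r.grab_frame("wrist")
hsv=cv2.cvtColor(p["color"],cv2.COLOR_RGB2HSV)
def L(n,uv,z):
    w=px2w(p,uv,z,s);d=w[1]-w[0];print(n,w.round(0)[:,:2].tolist(),"mid",w.mean(0).round(0)[:2],"len",np.linalg.norm(d).round(),"ang",np.arctan2(d[1],d[0]).round(2))
L("span",[(232,296),(211,199)],4);L("penc",[(289,228),(280,113)],8)
L("dark topend",[(275,260),(297,258)],32);L("dark botend",[(285,335),(305,333)],32);L("dark axis",[(295,334),(286,259)],32)
L("blue",[(349,73),(471,75)],20);L("blue",[(342,164),(454,164)],20)
L("yel",[(342,185),(450,188)],20);L("yel",[(337,261),(437,262)],20)
L("green",[(354,21),(478,26)],20);L("plank",[(194,172),(257,168)],20);L("clamp/redbox",[(215,335),(325,330)],20)
for nm,lo,hi in(("yellow",(22,150,100),(33,255,255)),("blue",(108,150,60),(125,255,255))):
    m=cv2.inRange(hsv,lo,hi);n,l,st,c=cv2.connectedComponentsWithStats(m);
    i=max((i for i in range(1,n) if c[i][0]>320),key=lambda i:st[i][4])
    print(nm,st[i],c[i],px2w(p,c[i],4,s).round(0))
```

```text
span [[412.0, -313.0], [385.0, -147.0]] mid [ 398. -230.] len 168.0 ang 1.73
penc [[499.0, -192.0], [482.0, -25.0]] mid [ 491. -108.] len 168.0 ang 1.67
dark topend [[478.0, -232.0], [510.0, -228.0]] mid [ 494. -230.] len 32.0 ang 0.1
dark botend [[496.0, -366.0], [528.0, -362.0]] mid [ 512. -364.] len 32.0 ang 0.12
dark axis [[512.0, -364.0], [494.0, -230.0]] mid [ 503. -297.] len 135.0 ang 1.71
blue [[566.0, 25.0], [718.0, 23.0]] mid [642.  24.] len 152.0 ang -0.02
blue [[567.0, -91.0], [718.0, -91.0]] mid [642. -91.] len 152.0 ang -0.0
yel [[569.0, -121.0], [719.0, -126.0]] mid [ 644. -123.] len 150.0 ang -0.03
yel [[571.0, -240.0], [721.0, -242.0]] mid [ 646. -241.] len 150.0 ang -0.01
green [[567.0, 84.0], [715.0, 78.0]] mid [641.  81.] len 149.0 ang -0.04
plank [[365.0, -102.0], [451.0, -97.0]] mid [408. -99.] len 86.0 ang 0.06
clamp/redbox [[384.0, -376.0], [562.0, -367.0]] mid [ 473. -371.] len 178.0 ang 0.05
yellow [ 338  179  116   82 7874] [390.83731267 218.77012954] [[ 650. -179.    4.]]
blue [ 343   68  132   94 9956] [401.66271595 113.86108879] [[645. -26.   4.]]
```

Emit:
{"api": "drive_tool", "payload": {
  "deltas": [
    [1,4,0,0,0,0,0],
    [1,4,0,0,0,0,0],
    [1,4,0,0,0,0,0],
    [1,4,0,0,0,0,0],
    [1,4,0,0,0,0,0],
    [0,0,0,0,0,0,0],
    [0,0,0,0,0,0,0]
  ]
}}

```text
t: 3.6
tool_pos: [495.7, 144.5, 330.9]
tool_rot: [-2.217, -2.225, 0.001]
ft_force: [0.0, -0.4, -0.8]
gripper_width: 1.001
gripper_force: 0.0
```

Run:
```python
from h import *
s=r.read_state();print(s["t"],s["tool_pos"])
p=r.grab_frame("wrist");save(p,"w2")
for k,z in Z.items():
    for b in r.boxes_of(k,p)[:1]: print(k,round(b["score"],2),np.round(b["position"]),px2w(p,b["position"],z,s).round(0)[0])
```

```text
3.6 [495.71376708 144.50523638 330.8566995 ]
pale_stick_mid 0.58 [248. 158.] [489. 120.  19.]
dark_stick_mid 0.56 [254. 367.] [ 500. -245.   16.]
spanner_mid 0.96 [192. 333.] [ 396. -185.    4.]
pencil_mid 0.76 [249. 288.] [490. -96.   4.]
bay_green 0.79 [360. 134.] [641. 150.   4.]
bay_blue 0.91 [344. 245.] [635. -18.   4.]
bay_yellow 0.59 [332. 337.] [ 630. -191.    4.]
```

View pics/w2.png

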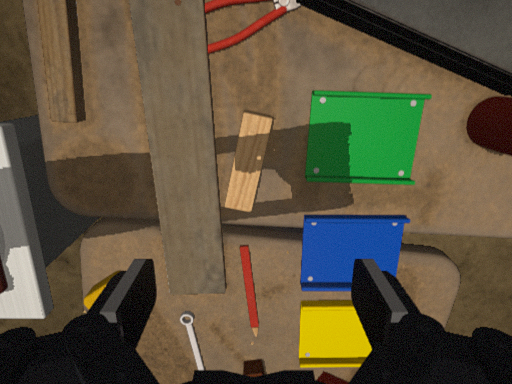

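The wrist picture shows the pale stick's top face at (244,112), (273,117), (253,211) and (225,206). The green lips run (313,93)–(430,96) and (305,181)–(414,183). The plank lies near the stick, its right edge at about column 216.

Run:
```python
from h import *
s=r.read_state();p=r.grab_frame("wrist")
def L(n,uv,z):
    w=px2w(p,uv,z,s);d=w[1]-w[0];print(n,w.round(0)[:,:2].tolist(),"mid",w.mean(0).round(0)[:2],"len",np.linalg.norm(d).round(),"ang",np.arctan2(d[1],d[0]).round(2))
L("pale side L",[(225,206),(244,112)],38);L("pale side R",[(253,211),(273,117)],38)
L("green",[(313,93),(430,96)],20);L("green",[(305,181),(414,183)],20);L("plank edge",[(222,206),(210,112)],25)
L("blue",[(303,216),(408,219)],20);L("blue",[(301,286),(397,290)],20);L("pencil",[(255,336),(244,246)],8);L("redcan",[(466,128),(466,128)],0)
```

```text
pale side L [[459.0, 55.0], [486.0, 180.0]] mid [472. 117.] len 128.0 ang 1.36
pale side R [[496.0, 48.0], [522.0, 174.0]] mid [509. 111.] len 129.0 ang 1.37
green [[573.0, 201.0], [722.0, 198.0]] mid [647. 199.] len 149.0 ang -0.03
green [[568.0, 85.0], [719.0, 82.0]] mid [643.  83.] len 151.0 ang -0.02
plank edge [[453.0, 50.0], [442.0, 178.0]] mid [447. 114.] len 129.0 ang 1.66
blue [[568.0, 32.0], [718.0, 28.0]] mid [643.  30.] len 151.0 ang -0.03
blue [[570.0, -84.0], [718.0, -91.0]] mid [644. -88.] len 149.0 ang -0.05
pencil [[499.0, -189.0], [483.0, -22.0]] mid [ 491. -105.] len 168.0 ang 1.67
redcan [[788.0, 154.0], [788.0, 154.0]] mid [788. 154.] len 0.0 ang 0.0
```

Emit:
{"api": "drive_tool", "payload": {
  "deltas": [
    [-0.2,-1.0,-3,0,0,-0.1,0.38],
    [0,0,-4,0,0,-0.11,0.38],
    [0,0,-4,0,0,0,0.38],
    [0,0,-4,0,0,0,0.38],
    [0,0,-4,0,0,0,0.38],
    [0,0,-4,0,0,0,0.38],
    [0,0,-2,0,0,0,0.38],
    [0,0,0,0,0,0,0.38],
    [0,0,0,0,0,0,0.38]
  ],
  "newtons": 50
}}

```text
t: 4.8
tool_pos: [493.0, 132.9, 80.6]
tool_rot: [-2.44, -1.976, 0.003]
ft_force: [0.4, -0.3, -0.3]
gripper_width: 0.619
gripper_force: 0.0
```

Run:
```python
from h import *
s=r.read_state();print(s["t"],s["tool_pos"],s["gripper_width"])
p=r.grab_frame("wrist");save(p,"w3")
```

```text
4.8 [492.97818609 132.86307354  80.64838736] 0.6188683897383667
```

View pics/w3.png

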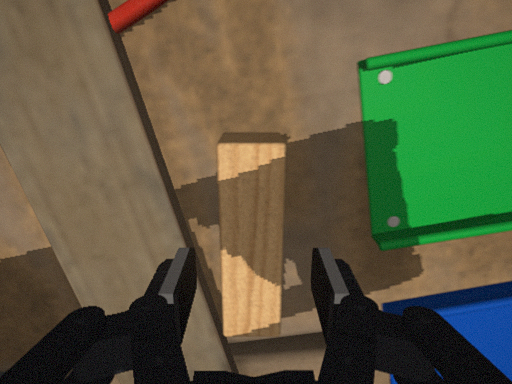

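The picture shows the stick centred between the fingers (columns 220–285, fingers at 190 and 315) and aligned; the plank's edge is just left of the left finger. I go down and close.

Emit:
{"api": "drive_tool", "payload": {
  "deltas": [
    [0,0,-2.5,0,0,0,0.38],
    [0,0,-2,0,0,0,0.38],
    [0,0,-1.2,0,0,0,0.38],
    [0,0,-0.6,0,0,0,0.38],
    [0,0,0,0,0,0,0.38],
    [0,0,0,0,0,0,0.7],
    [0,0,0,0,0,0,0.7],
    [0,0,0,0,0,0,0.7],
    [0,0,0,0,0,0,0.7]
  ],
  "newtons": 50
}}

```text
t: 5.6
tool_pos: [495.4, 133.4, 20.0]
tool_rot: [2.44, 1.977, 0.004]
ft_force: [-0.2, -0.3, 5.8]
gripper_width: 0.432
gripper_force: 52.6
```

Emit:
{"api": "drive_tool", "payload": {
  "deltas": [
    [0,0,2,0,0,0,0.7],
    [0,0,4,0,0,0,0.7],
    [0,0,4,0,0,0,0.7],
    [0.87,0.25,0,0,0,0.117,0.7],
    [0.87,0.25,0,0,0,0.117,0.7],
    [0.87,0.25,0,0,0,0.117,0.7],
    [0.87,0.25,0,0,0,0.117,0.7],
    [0.87,0.25,0,0,0,0.117,0.7],
    [0.87,0.25,0,0,0,0.117,0.7],
    [0.87,0.25,0,0,0,0.117,0.7],
    [0.87,0.25,0,0,0,0.117,0.7],
    [0.87,0.25,0,0,0,0.117,0.7],
    [0.87,0.25,0,0,0,0.117,0.7],
    [0.87,0.25,0,0,0,0.117,0.7],
    [0.87,0.25,0,0,0,0.117,0.7],
    [0.87,0.25,0,0,0,0.117,0.7],
    [0.87,0.25,0,0,0,0.117,0.7],
    [0.87,0.25,0,0,0,0.117,0.7],
    [0,0,0,0,0,0,0.7],
    [0,0,0,0,0,0,0.7]
  ]
}}

```text
t: 7.27
tool_pos: [624.1, 170.7, 118.1]
tool_rot: [-0.044, -3.141, 0.0]
ft_force: [0.8, -1.7, -0.7]
gripper_width: 0.431
gripper_force: 51.8
```

Run:
```python
from h import *
s=r.read_state();print(s["t"],s["tool_pos"],s["gripper_width"]);M=R.from_rotvec(s["tool_rot"]).as_matrix();print(M.round(3),np.arctan2(M[1,0],M[0,0]))
p=r.grab_frame("wrist");save(p,"w4")
```

```text
7.2667 [624.09159542 170.73732582 118.10875264] 0.4306362510256322
[[-1.     0.028 -0.001]
 [ 0.028  1.    -0.   ]
 [ 0.001 -0.    -1.   ]] 3.113445213859443
```

View pics/w4.png

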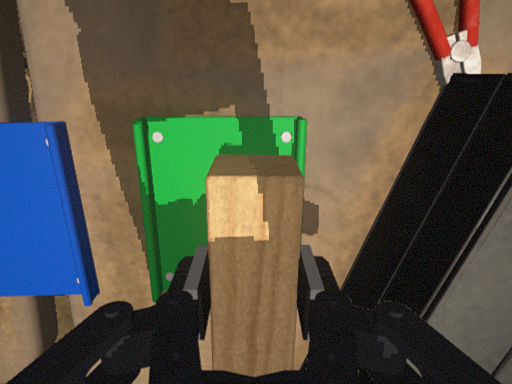

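The picture shows the stick aligned with the green bay and just inside its +y lip (bay at columns 140–305, stick at 208–303), with the toolbox well to the side.

Emit:
{"api": "drive_tool", "payload": {
  "deltas": [
    [0,0,-3,0,0,0,0.7],
    [0,0,-3,0,0,0,0.7],
    [0,0,-2,0,0,0,0.7],
    [0,0,-0.8,0,0,0,0.7],
    [0,0,-0.3,0,0,0,0.7],
    [0,0,-0.2,0,0,0,0.7],
    [0,0,0,0,0,0,0.7],
    [0,0,0,0,0,0,0.7]
  ]
}}

```text
t: 7.98
tool_pos: [625.6, 170.9, 27.2]
tool_rot: [0.04, 3.138, 0.001]
ft_force: [-0.3, -0.8, -0.6]
gripper_width: 0.433
gripper_force: 51.7
```

Emit:
{"api": "drive_tool", "payload": {
  "deltas": [
    [0,0,-0.2,0,0,0,0.7],
    [0,0,-0.1,0,0,0,0.7],
    [0,0,0,0,0,0,0.7]
  ]
}}

```text
t: 8.23
tool_pos: [625.5, 170.9, 24.0]
tool_rot: [0.039, 3.139, 0.001]
ft_force: [-0.6, -0.6, 3.5]
gripper_width: 0.434
gripper_force: 52.3
```

Emit:
{"api": "drive_tool", "payload": {
  "deltas": [
    [0,0,0,0,0,0,0.38],
    [0,0,0,0,0,0,0.38],
    [0,0,2,0,0,0,0.38],
    [0,0,3,0,0,0,0.38],
    [0,0,4,0,0,0,0.38],
    [-0.87,-3.3,2,0,0,-0.1,0.3],
    [-0.87,-3.3,0,0,0,-0.1,0.3],
    [-0.87,-3.35,0,0,0,-0.1,0.3],
    [-0.87,-3.35,0,0,0,-0.1,0.3],
    [-0.87,-3.35,0,0,0,-0.1,0.3],
    [-0.87,-3.35,0,0,0,-0.1,0.3],
    [-0.87,-3.35,0,0,0,-0.1,0.3],
    [-0.87,-3.35,0,0,0,-0.1,0.3],
    [-0.87,-3.35,0,0,0,-0.1,0.3],
    [-0.87,-3.35,0,0,0,-0.1,0.3],
    [-0.87,-3.35,0,0,0,-0.1,0.3],
    [-0.87,-3.35,0,0,0,-0.1,0.3],
    [-0.87,-3.35,0,0,0,-0.1,0.3],
    [-0.87,-3.3,0,0,0,-0.1,0.3],
    [0,0,0,0,0,0,0.3]
  ]
}}

```text
t: 9.9
tool_pos: [500.8, -302.5, 132.6]
tool_rot: [2.063, 2.366, -0.004]
ft_force: [0.2, 0.8, 1.4]
gripper_width: 0.703
gripper_force: 0.0
```

Run:
```python
from h import *
s=r.read_state();print(s["t"],s["tool_pos"],s["gripper_width"]);M=R.from_rotvec(s["tool_rot"]).as_matrix();print(np.arctan2(M[1,0],M[0,0]))
p=r.grab_frame("wrist");save(p,"w5")
for k in("dark_stick_mid",):
  for b in r.boxes_of(k,p)[:1]: print(k,round(b["score"],2),np.round(b["position"]),px2w(p,b["position"],32,s).round(0)[0])
```

```text
9.9 [ 500.83004688 -302.45733763  132.61929787] 0.7030148327849562
1.707350479432625
dark_stick_mid 0.93 [261. 176.] [ 506. -291.   32.]
```

View pics/w5.png

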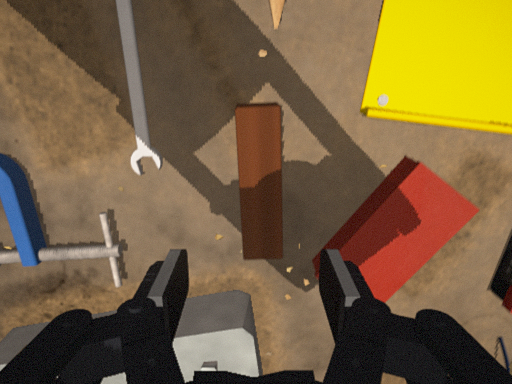

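The picture shows the dark stick at columns 238–282, rows 104–258, centred near (260,180), clear of the red box at (318,262) and the grey saw base below row 293.

Emit:
{"api": "drive_tool", "payload": {
  "deltas": [
    [0.4,1.2,-2.5,0,0,0,0.3],
    [0,0,-3,0,0,0,0.3],
    [0,0,-3,0,0,0,0.3],
    [0,0,-2,0,0,0,0.3],
    [0,0,-0.8,0,0,0,0.3],
    [0,0,-0.3,0,0,0,0.3],
    [0,0,0,0,0,0,0.3],
    [0,0,0,0,0,0,0.8],
    [0,0,0,0,0,0,0.8],
    [0,0,0,0,0,0,0.8],
    [0,0,0,0,0,0,0.8],
    [0,0,0,0,0,0,0.8]
  ],
  "newtons": 50
}}

```text
t: 11.0
tool_pos: [507.9, -285.7, 18.4]
tool_rot: [2.051, 2.375, 0.001]
ft_force: [-1.4, 1.0, 6.6]
gripper_width: 0.359
gripper_force: 51.2
```

Emit:
{"api": "drive_tool", "payload": {
  "deltas": [
    [0,0,2,0,0,0,0.8],
    [0,0,4,0,0,0,0.8],
    [0,0,4,0,0,0,0.8],
    [0.92,2.8,1,0,0,0.1,0.8],
    [0.92,2.8,0,0,0,0.1,0.8],
    [0.92,2.8,0,0,0,0.1,0.8],
    [0.92,2.8,0,0,0,0.1,0.8],
    [0.92,2.8,0,0,0,0.1,0.8],
    [0.92,2.8,0,0,0,0.1,0.8],
    [0.92,2.8,0,0,0,0.1,0.8],
    [0.92,2.8,0,0,0,0.1,0.8],
    [0.92,2.8,0,0,0,0.1,0.8],
    [0.92,2.8,0,0,0,0.1,0.8],
    [0.92,2.8,0,0,0,0.1,0.8],
    [0.92,2.8,0,0,0,0.1,0.8],
    [0.92,2.85,0,0,0,0.1,0.8],
    [0.92,2.85,0,0,0,0.1,0.8],
    [0,0,0,0,0,0,0.8],
    [0,0,0,0,0,0,0.8]
  ]
}}

```text
t: 12.58
tool_pos: [635.3, 109.8, 126.4]
tool_rot: [0.036, 3.141, -0.0]
ft_force: [-0.5, -0.7, -1.6]
gripper_width: 0.361
gripper_force: 50.3
```

Run:
```python
from h import *
s=r.read_state();print(s["t"],s["tool_pos"],s["gripper_width"]);M=R.from_rotvec(s["tool_rot"]).as_matrix();print(np.arctan2(M[1,0],M[0,0]))
p=r.grab_frame("wrist");save(p,"w6")
```

```text
12.5833 [635.32188218 109.82310728 126.38519207] 0.3610367413004
3.118979535508819
```

View pics/w6.png

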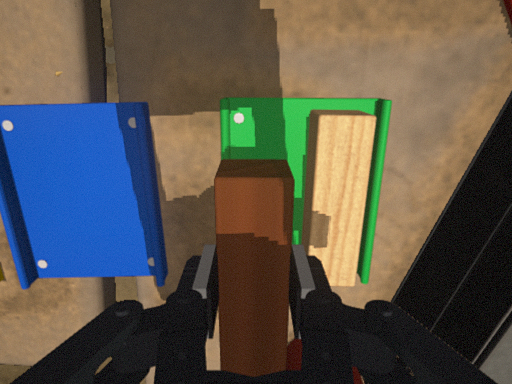

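The picture shows the pale stick flat in the green bay by its +y lip (columns 310–375) and the dark stick aligned above the other half (columns 216–293).

Emit:
{"api": "drive_tool", "payload": {
  "deltas": [
    [0,-0.3,-3,0,0,0,0.8],
    [0,0,-3,0,0,0,0.8],
    [0,0,-3,0,0,0,0.8],
    [0,0,-0.8,0,0,0,0.8],
    [0,0,-0.3,0,0,0,0.8],
    [0,0,-0.2,0,0,0,0.8],
    [0,0,0,0,0,0,0.8],
    [0,0,0,0,0,0,0.8]
  ]
}}

```text
t: 13.3
tool_pos: [635.9, 105.9, 32.2]
tool_rot: [0.042, 3.141, 0.003]
ft_force: [-27.1, 6.0, 50.9]
gripper_width: 0.362
gripper_force: 81.4
```

Emit:
{"api": "drive_tool", "payload": {
  "deltas": [
    [0,0,1,0,0,0,0.8],
    [0,0,1,0,0,0,0.8],
    [0,0,0,0,0,0,0.8]
  ]
}}

```text
t: 13.55
tool_pos: [636.9, 104.2, 46.0]
tool_rot: [0.042, 3.137, -0.0]
ft_force: [0.7, -0.5, 0.2]
gripper_width: 0.358
gripper_force: 71.0
```

Run:
```python
from h import *
s=r.read_state();print(s["t"],s["tool_pos"],s["ft_force"],s["torque"],s["gripper_width"])
a=r.grab_frame("wrist")["color"];b=r.grab_frame("side");bc=cv2.resize(b["color"][180:320,100:300],(549,384))
im=np.hstack([a[:,130:380],bc]);cv2.imwrite("pics/w7.png",im[:,:,::-1])
```

```text
13.55 [636.91197855 104.16664423  46.03306785] [ 0.65758941 -0.51020151  0.20196035] [-0.00891178 -0.00250161 -0.00036631] 0.35794990821394274
```

View pics/w7.png

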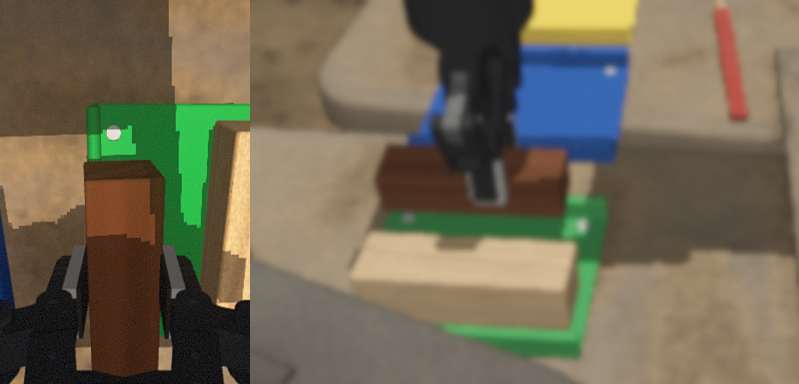

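Run:
```python
from h import *
s=r.read_state();p=r.grab_frame("wrist");im=p["color"]
print(s["tool_pos"])
print("lip outer/inner far",px2w(p,[(217,106),(231,106)],20,s).round(0)[:,:2].tolist())
print("lip floor",px2w(p,[(231,150)],4,s).round(0)[:,:2].tolist())
print("pale L top",px2w(p,[(345,122),(334,290)],42,s).round(0)[:,:2].tolist())
print("dark far top edge", px2w(p,[(215,178),(286,178)],s["tool_pos"][2]+16,s).round(0)[:,:2].tolist())
```

```text
[635.44827399 104.31967753  43.33260303]
lip outer/inner far [[567.0, 88.0], [567.0, 95.0]]
lip floor [[592.0, 93.0]]
pale L top [[573.0, 143.0], [654.0, 142.0]]
dark far top edge [[591.0, 90.0], [591.0, 117.0]]
```

Run:
```python
from h import *
p=r.grab_frame("wrist");s0=r.read_state()
s=dict(tool_pos=np.array([635.32,109.82,126.39]),tool_rot=np.array([0.036,3.141,0]))
f=lambda n,uv,z:print(n,px2w(p,uv,z,s).round(0)[:,:2].tolist())
f("lips far L out,in; R in,out (z20)",[(221,98),(231,98),(380,100),(390,100)],20)
f("pale top corners",[(317,112),(376,116),(355,285),(310,285)],42)
f("blue lip far L,R",[(2,107),(148,103)],20)
im=p["color"];print(s0["tool_pos"])
for row in(110,140,200):print(row,[(c,im[row,c].tolist()) for c in range(212,372,6)])
```

```text
lips far L out,in; R in,out (z20) [[569.0, 88.0], [569.0, 95.0], [573.0, 199.0], [573.0, 206.0]]
pale top corners [[577.0, 151.0], [581.0, 190.0], [708.0, 185.0], [707.0, 151.0]]
blue lip far L,R [[571.0, -66.0], [571.0, 37.0]]
[634.47179089 104.60603029  42.008614  ]
110 [(212, [92, 79, 56]), (218, [87, 72, 49]), (224, [24, 78, 31]), (230, [28, 110, 45]), (236, [32, 107, 48]), (242, [28, 107, 41]), (248, [30, 108, 45]), (254, [27, 106, 41]), (260, [26, 106, 38]), (266, [21, 109, 46]), (272, [35, 110, 45]), (278, [28, 105, 46]), (284, [25, 105, 39]), (290, [16, 104, 34]), (296, [28, 104, 43]), (302, [34, 112, 51]), (308, [45, 184, 72]), (314, [41, 181, 69]), (320, [42, 181, 71]), (326, [44, 180, 71]), (332, [37, 179, 72]), (338, [34, 178, 68]), (344, [34, 176, 67]), (350, [39, 181, 67]), (356, [41, 178, 73]), (362, [37, 179, 70]), (368, [34, 178, 67])]
140 [(212, [163, 130, 87]), (218, [42, 126, 53]), (224, [36, 139, 54]), (230, [61, 185, 83]), (236, [191, 190, 173]), (242, [230, 224, 218]), (248, [234, 226, 221]), (254, [51, 198, 80]), (260, [51, 196, 81]), (266, [27, 114, 43]), (27
[... 268 characters left out ...]
48, 101, 41]), (350, [82, 73, 46]), (356, [86, 73, 48]), (362, [89, 74, 52]), (368, [169, 133, 91])]
200 [(212, [184, 148, 103]), (218, [130, 70, 37]), (224, [130, 76, 41]), (230, [132, 77, 40]), (236, [128, 70, 37]), (242, [130, 69, 30]), (248, [133, 73, 41]), (254, [128, 70, 32]), (260, [125, 71, 41]), (266, [121, 68, 37]), (272, [114, 66, 32]), (278, [112, 62, 26]), (284, [75, 46, 24]), (290, [72, 47, 15]), (296, [38, 114, 47]), (302, [24, 106, 44]), (308, [32, 111, 42]), (314, [46, 194, 77]), (320, [41, 192, 76]), (326, [40, 192, 74]), (332, [47, 187, 75]), (338, [44, 107, 44]), (344, [83, 70, 43]), (350, [91, 72, 49]), (356, [87, 68, 49]), (362, [203, 156, 100]), (368, [243, 207, 147])]
```

Emit:
{"api": "drive_tool", "payload": {
  "deltas": [
    [0,0.9,0,0,0,0,0.8],
    [0,0,0,0,0,0,0.8],
    [0,0,-0.8,0,0,0,0.8],
    [0,0,-0.4,0,0,0,0.8],
    [0,0,0,0,0,0,0.8],
    [0,0,0,0,0,0,0.8]
  ]
}}

```text
t: 14.25
tool_pos: [634.5, 114.2, 30.2]
tool_rot: [-0.039, -3.139, 0.0]
ft_force: [-0.4, 0.4, -1.0]
gripper_width: 0.359
gripper_force: 70.9
```

Emit:
{"api": "drive_tool", "payload": {
  "deltas": [
    [0,0,-0.3,0,0,0,0.8],
    [0,0,-0.2,0,0,0,0.8],
    [0,0,0,0,0,0,0.8]
  ]
}}

```text
t: 14.5
tool_pos: [635.0, 114.1, 25.8]
tool_rot: [-0.039, -3.141, 0.0]
ft_force: [-0.2, 0.5, -0.8]
gripper_width: 0.358
gripper_force: 70.9
```

Emit:
{"api": "drive_tool", "payload": {
  "deltas": [
    [0,0,-0.2,0,0,0,0.8],
    [0,0,-0.1,0,0,0,0.8],
    [0,0,0,0,0,0,0.8]
  ]
}}

```text
t: 14.75
tool_pos: [635.1, 114.2, 23.0]
tool_rot: [-0.039, -3.141, 0.0]
ft_force: [0.4, 0.2, -0.3]
gripper_width: 0.36
gripper_force: 70.9
```

Emit:
{"api": "drive_tool", "payload": {
  "deltas": [
    [0,0,-0.15,0,0,0,0.8],
    [0,0,-0.15,0,0,0,0.8],
    [0,0,0,0,0,0,0.8]
  ]
}}

```text
t: 15.0
tool_pos: [635.6, 114.2, 22.0]
tool_rot: [0.039, 3.141, -0.0]
ft_force: [-4.4, -0.5, 9.6]
gripper_width: 0.362
gripper_force: 71.5
```

Emit:
{"api": "drive_tool", "payload": {
  "deltas": [
    [0,0,0,0,0,0,0.57],
    [0,0,0,0,0,0,0.57],
    [0,0,1,0,0,0,0.57],
    [0,0,3,0,0,0,0.57],
    [0,0,4,0,0,0,0.57],
    [-1.7,-2.45,2,0,0,-0.1,0.57],
    [-1.7,-2.45,0,0,0,-0.1,0.57],
    [-1.7,-2.45,0,0,0,-0.1,0.57],
    [-1.7,-2.45,0,0,0,-0.1,0.57],
    [-1.7,-2.45,0,0,0,-0.1,0.57],
    [-1.7,-2.45,0,0,0,-0.1,0.57],
    [-1.7,-2.45,0,0,0,-0.1,0.57],
    [-1.7,-2.45,0,0,0,-0.1,0.57],
    [-1.7,-2.45,0,0,0,-0.1,0.57],
    [-1.7,-2.45,0,0,0,-0.1,0.57],
    [-1.7,-2.45,0,0,0,-0.1,0.57],
    [-1.7,-2.45,0,0,0,-0.1,0.57],
    [-1.7,-2.45,0,0,0,-0.1,0.57],
    [-1.6,-2.55,0,0,0,-0.1,0.57],
    [0,0,0,0,0,0,0.57]
  ]
}}

```text
t: 16.67
tool_pos: [396.5, -233.5, 121.3]
tool_rot: [2.062, 2.367, -0.003]
ft_force: [-0.7, 0.2, -0.2]
gripper_width: 0.431
gripper_force: 0.0
```

Run:
```python
from h import *
s=r.read_state();print(s["t"],s["tool_pos"],s["gripper_width"]);M=R.from_rotvec(s["tool_rot"]).as_matrix();print(np.arctan2(M[1,0],M[0,0]))
p=r.grab_frame("wrist");save(p,"w8")
for k in("spanner_mid",):
  for b in r.boxes_of(k,p)[:1]: print(k,round(b["score"],2),np.round(b["position"]),px2w(p,b["position"],4,s).round(0)[0])
c,Rm=cam(p,s)
d=Rm.T@(np.array([s["tool_pos"][0],s["tool_pos"][1],4])-c);print("TCP foot px",d[0]/d[2]*p["fx"]+p["cx"],d[1]/d[2]*p["fy"]+p["cy"])
```

```text
16.6667 [ 396.4506765  -233.51028171  121.26616437] 0.43133346660504196
1.7083763911060497
spanner_mid 0.6 [262. 158.] [ 401. -212.    4.]
TCP foot px 252.301102503812 183.4156189718637
```

View pics/w8.png

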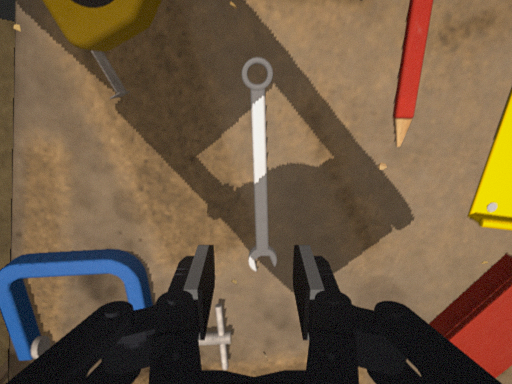

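The picture shows the spanner from (257,58) to (263,270), with its shank between rows 90 and 245. It lies about 9 px right of the TCP foot at (252,183) and is clear of the clamp.

Run:
```python
from h import *
s=r.read_state();p=r.grab_frame("wrist")
print(s["tool_pos"],px2w(p,[(257,58),(263,270),(258,92),(263,245)],4,s).round(0))
```

```text
[ 398.08132164 -230.65898867  120.96445253] [[ 388. -138.    4.]
 [ 418. -306.    4.]
 [ 392. -161.    4.]
 [ 415. -283.    4.]]
```

Emit:
{"api": "drive_tool", "payload": {
  "deltas": [
    [0.5,0.8,-2,0,0,0.04,0.6],
    [0,0,-3,0,0,0,0.6],
    [0,0,-3,0,0,0,0.6],
    [0,0,-2,0,0,0,0.6],
    [0,0,-1,0,0,0,0.6],
    [0,0,-0.3,0,0,0,0.6],
    [0,0,0,0,0,0,0.6],
    [0,0,0,0,0,0,0.6]
  ],
  "newtons": 60
}}

```text
t: 17.48
tool_pos: [404.4, -222.1, 8.4]
tool_rot: [2.003, 2.418, 0.0]
ft_force: [-0.1, -0.2, -0.3]
gripper_width: 0.403
gripper_force: 0.0
```

Emit:
{"api": "drive_tool", "payload": {
  "deltas": [
    [0,0,-0.3,0,0,0,0.6],
    [0,0,-0.2,0,0,0,0.6],
    [0,0,0,0,0,0,0.6],
    [0,0,0,0,0,0,0.95],
    [0,0,0,0,0,0,1],
    [0,0,0,0,0,0,1],
    [0,0,0,0,0,0,1],
    [0,0,0,0,0,0,1],
    [0,0,0,0,0,0,1]
  ],
  "newtons": 60
}}

```text
t: 18.23
tool_pos: [403.4, -222.0, 2.8]
tool_rot: [2.006, 2.418, -0.0]
ft_force: [-2.1, 1.0, 6.1]
gripper_width: 0.089
gripper_force: 58.9
```

Emit:
{"api": "drive_tool", "payload": {
  "deltas": [
    [0,0,1,0,0,0,1],
    [0,0,3,0,0,0,1],
    [0,0,4,0,0,0,1],
    [1.7,1.4,2,0,0,0.097,1],
    [1.7,1.4,0,0,0,0.097,1],
    [1.7,1.4,0,0,0,0.097,1],
    [1.7,1.4,0,0,0,0.097,1],
    [1.7,1.4,0,0,0,0.097,1],
    [1.7,1.4,0,0,0,0.097,1],
    [1.7,1.4,0,0,0,0.097,1],
    [1.7,1.4,0,0,0,0.097,1],
    [1.7,1.4,0,0,0,0.097,1],
    [1.7,1.4,0,0,0,0.097,1],
    [1.7,1.4,0,0,0,0.097,1],
    [1.7,1.4,0,0,0,0.097,1],
    [1.7,1.4,0,0,0,0.097,1],
    [1.8,1.2,0,0,0,0.097,1],
    [0,0,0,0,0,0,1],
    [0,0,0,0,0,0,1]
  ]
}}

```text
t: 19.82
tool_pos: [642.4, -27.0, 102.2]
tool_rot: [-0.041, -3.141, 0.0]
ft_force: [-0.0, -0.3, -1.5]
gripper_width: 0.087
gripper_force: 59.0
```

Run:
```python
from h import *
s=r.read_state();print(s["t"],s["tool_pos"],s["gripper_width"]);M=R.from_rotvec(s["tool_rot"]).as_matrix();print(np.arctan2(M[1,0],M[0,0]))
p=r.grab_frame("wrist");save(p,"w9")
```

```text
19.8167 [642.43877901 -26.97431795 102.19918552] 0.08749707337695856
3.11533468767552
```

View pics/w9.png

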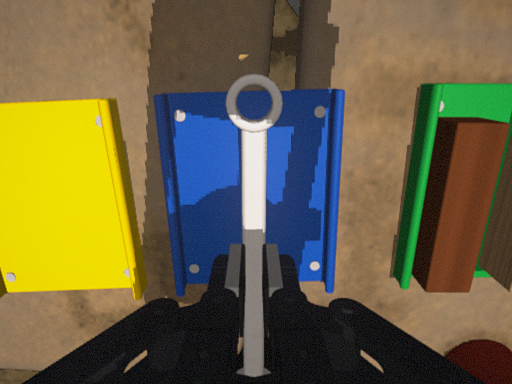

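The picture shows the spanner held aligned over the middle of the blue bay (lips at columns 165 and 335, spanner at 254), and the dark stick flat in the green bay.

Emit:
{"api": "drive_tool", "payload": {
  "deltas": [
    [0,0,-3,0,0,0,1],
    [0,0,-3,0,0,0,1],
    [0,0,-2,0,0,0,1],
    [0,0,-0.9,0,0,0,1],
    [0,0,-0.3,0,0,0,1],
    [0,0,0,0,0,0,1],
    [0,0,0,0,0,0,1]
  ]
}}

```text
t: 20.45
tool_pos: [643.3, -28.2, 11.9]
tool_rot: [0.043, 3.139, -0.001]
ft_force: [1.1, 0.1, -1.0]
gripper_width: 0.088
gripper_force: 59.0
```

Emit:
{"api": "drive_tool", "payload": {
  "deltas": [
    [0,0,-0.3,0,0,0,1],
    [0,0,-0.1,0,0,0,1],
    [0,0,0,0,0,0,1]
  ]
}}

```text
t: 20.7
tool_pos: [642.8, -27.8, 7.1]
tool_rot: [0.042, 3.14, -0.0]
ft_force: [-0.7, -0.3, -2.6]
gripper_width: 0.088
gripper_force: 59.0
```

Emit:
{"api": "drive_tool", "payload": {
  "deltas": [
    [0,0,0,0,0,0,0.7],
    [0,0,0,0,0,0,0.7],
    [0,0,0,0,0,0,0.65],
    [0,0,1,0,0,0,0.65],
    [0,0,3,0,0,0,0.65],
    [0,0,4,0,0,0,0.65],
    [-1.07,-0.7,3,0,0,-0.103,0.65],
    [-1.07,-0.7,0,0,0,-0.103,0.65],
    [-1.07,-0.7,0,0,0,-0.103,0.65],
    [-1.07,-0.7,0,0,0,-0.103,0.65],
    [-1.07,-0.7,0,0,0,-0.103,0.65],
    [-1.07,-0.7,0,0,0,-0.103,0.65],
    [-1.07,-0.7,0,0,0,-0.103,0.65],
    [-1.07,-0.7,0,0,0,-0.103,0.65],
    [-1.07,-0.7,0,0,0,-0.103,0.65],
    [-1.07,-0.7,0,0,0,-0.103,0.65],
    [-1.07,-0.7,0,0,0,-0.103,0.65],
    [-1.07,-0.7,0,0,0,-0.103,0.65],
    [-1.07,-0.7,0,0,0,-0.103,0.65],
    [-1.07,-0.6,0,0,0,-0.103,0.65]
  ]
}}

```text
t: 22.37
tool_pos: [492.3, -125.3, 117.4]
tool_rot: [2.11, 2.326, 0.001]
ft_force: [0.6, -0.2, 0.3]
gripper_width: 0.349
gripper_force: 0.0
```

Emit:
{"api": "drive_tool", "payload": {
  "deltas": [
    [0,0,0,0,0,0,0.65],
    [0,0,0,0,0,0,0.65]
  ]
}}

```text
t: 22.53
tool_pos: [492.7, -125.0, 117.2]
tool_rot: [2.103, 2.333, 0.001]
ft_force: [0.9, 0.7, -0.7]
gripper_width: 0.345
gripper_force: 0.0
```

Run:
```python
from h import *
s=r.read_state();print(s["t"],s["tool_pos"],s["gripper_width"]);M=R.from_rotvec(s["tool_rot"]).as_matrix();print(np.arctan2(M[1,0],M[0,0]))
p=r.grab_frame("wrist");save(p,"w10")
hsv=cv2.cvtColor(p["color"],cv2.COLOR_RGB2HSV)
m=cv2.inRange(hsv,(0,150,50),(6,255,255))|cv2.inRange(hsv,(174,150,50),(180,255,255))
n,l,st,c=cv2.connectedComponentsWithStats(m)
for i in range(1,n):
    if st[i][4]>300:
        q=np.argwhere(l==i)[:,::-1];w=px2w(p,q,8,s)[:,:2];mu=w.mean(0);u,_,v=np.linalg.svd(w-mu,full_matrices=False);t=(w-mu)@v[0];print(st[i],"mid",(mu+v[0]*(t.max()+t.min())/2).round(1),"len",np.ptp(t).round(),"ang",np.arctan2(v[0][1],v[0][0]).round(3))
```

```text
22.5333 [ 492.71065022 -125.00472626  117.17754544] 0.34467483118882825
1.6744174506084866
[ 243   37   21  201 3628] mid [490.9 -93.5] len 148.0 ang -1.453
```

View pics/w10.png

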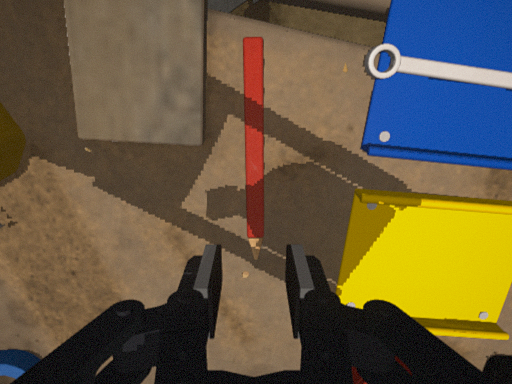

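The picture shows the pencil from (254,37) to (256,258), centred between the fingers, and the spanner lying in the blue bay. The plank's end at row 145 is clear of the grip.

Emit:
{"api": "drive_tool", "payload": {
  "deltas": [
    [0.2,0.5,-2,0,0,0.015,0.65],
    [0,0,-3,0,0,0,0.65],
    [0,0,-3,0,0,0,0.65],
    [0,0,-2,0,0,0,0.65],
    [0,0,-0.8,0,0,0,0.65],
    [0,0,-0.3,0,0,0,0.65],
    [0,0,0,0,0,0,0.65],
    [0,0,0,0,0,0,0.65]
  ],
  "newtons": 25
}}

```text
t: 23.25
tool_pos: [495.8, -120.1, 6.6]
tool_rot: [2.085, 2.347, 0.001]
ft_force: [0.5, 0.0, 0.4]
gripper_width: 0.351
gripper_force: 0.0
```

Emit:
{"api": "drive_tool", "payload": {
  "deltas": [
    [0,0,-0.2,0,0,0,0.65],
    [0,0,-0.2,0,0,0,0.65],
    [0,0,0,0,0,0,0.65],
    [0,0,0,0,0,0,1],
    [0,0,0,0,0,0,1],
    [0,0,0,0,0,0,1],
    [0,0,0,0,0,0,1],
    [0,0,0,0,0,0,1]
  ]
}}

```text
t: 23.92
tool_pos: [494.9, -119.9, 1.8]
tool_rot: [2.087, 2.347, 0.0]
ft_force: [-1.1, 0.5, 5.4]
gripper_width: 0.15
gripper_force: 25.9
```

Emit:
{"api": "drive_tool", "payload": {
  "deltas": [
    [0,0,1,0,0,0,1],
    [0,0,3,0,0,0,1],
    [0,0,4,0,0,0,1],
    [1.2,-0.4,2,0,0,0.102,1],
    [1.2,-0.4,0,0,0,0.102,1],
    [1.2,-0.4,0,0,0,0.102,1],
    [1.2,-0.4,0,0,0,0.102,1],
    [1.2,-0.4,0,0,0,0.102,1],
    [1.2,-0.4,0,0,0,0.102,1],
    [1.2,-0.4,0,0,0,0.102,1],
    [1.2,-0.4,0,0,0,0.102,1],
    [1.2,-0.4,0,0,0,0.102,1],
    [1.2,-0.4,0,0,0,0.102,1],
    [1.2,-0.4,0,0,0,0.102,1],
    [1.2,-0.4,0,0,0,0.102,1],
    [1.2,-0.5,0,0,0,0.102,1],
    [1.2,-0.5,0,0,0,0.102,1],
    [0,0,0,0,0,0,1],
    [0,0,0,0,0,0,1]
  ]
}}

```text
t: 25.5
tool_pos: [662.3, -177.7, 101.2]
tool_rot: [-0.045, -3.141, -0.0]
ft_force: [-1.2, -0.3, -0.4]
gripper_width: 0.15
gripper_force: 25.4
```

Run:
```python
from h import *
s=r.read_state();print(s["t"],s["tool_pos"],s["gripper_width"]);M=R.from_rotvec(s["tool_rot"]).as_matrix();print(np.arctan2(M[1,0],M[0,0]))
p=r.grab_frame("wrist");save(p,"w11")
```

```text
25.5 [ 662.30079193 -177.72397796  101.19477105] 0.15022272013053162
3.1130997132713496
```

View pics/w11.png

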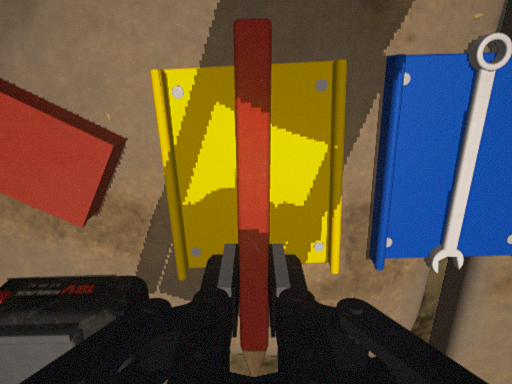

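The picture shows the pencil held along the middle of the yellow bay (lips at columns 165 and 340, pencil at 253). The spanner is flat in the blue bay, and the charger at the lower left is clear of the gripper.

Emit:
{"api": "drive_tool", "payload": {
  "deltas": [
    [0,0,-3,0,0,0,1],
    [0,0,-3,0,0,0,1],
    [0,0,-2,0,0,0,1],
    [0,0,-0.9,0,0,0,1],
    [0,0,-0.3,0,0,0,1],
    [0,0,0,0,0,0,1],
    [0,0,0,0,0,0,1]
  ]
}}

```text
t: 26.13
tool_pos: [663.4, -178.1, 11.0]
tool_rot: [0.041, 3.139, -0.001]
ft_force: [0.4, 0.2, 0.1]
gripper_width: 0.15
gripper_force: 25.4
```

Emit:
{"api": "drive_tool", "payload": {
  "deltas": [
    [0,0,-0.3,0,0,0,1],
    [0,0,-0.1,0,0,0,1],
    [0,0,0,0,0,0,1]
  ]
}}

```text
t: 26.38
tool_pos: [663.0, -177.9, 6.2]
tool_rot: [0.041, 3.14, -0.001]
ft_force: [0.5, 0.6, -0.2]
gripper_width: 0.152
gripper_force: 25.4
```

Emit:
{"api": "drive_tool", "payload": {
  "deltas": [
    [0,0,0,0,0,0,0.7],
    [0,0,0,0,0,0,0.7],
    [0,0,0,0,0,0,0.65],
    [0,0,1,0,0,0,0.65],
    [0,0,3,0,0,0,0.65],
    [0,0,4,0,0,0,0.65],
    [0,0,4,0,0,0,0.65],
    [0,0,4,0,0,0,0.65],
    [-1,1.5,4,0,0,0,0.65],
    [-1,1.5,4,0,0,0,0.65],
    [-1,1.5,4,0,0,0,0.65],
    [-1,1.5,4,0,0,0,0.65],
    [-1,2,2,0,0,0,0.65],
    [-1,2,2,0,0,0,0.65],
    [-1,2,0,0,0,0,0.65],
    [-1,2,0,0,0,0,0.65],
    [-1,2,0,0,0,0,0.65],
    [-1,1,0,0,0,0,0.65],
    [0,0,0,0,0,0,0.65],
    [0,0,0,0,0,0,0.65]
  ]
}}

```text
t: 28.05
tool_pos: [564.3, -10.4, 358.4]
tool_rot: [0.039, 3.14, -0.001]
ft_force: [-0.8, 0.2, 1.0]
gripper_width: 0.349
gripper_force: 0.0
```

Run:
```python
from h import *
s=r.read_state();print(s["t"],s["tool_pos"],s["gripper_width"])
p=r.grab_frame("wrist");save(p,"w12")
for k,z in Z.items():
    for b in r.boxes_of(k,p)[:1]: print(k,round(b["score"],2),np.round(b["position"]),px2w(p,b["position"],z+(4 if 'mid' in k else 0),s).round(0)[0])
```

```text
28.05 [564.33593286 -10.35814203 358.39966607] 0.3493255282880054
pale_stick_mid 0.88 [379. 184.] [640. 170.  23.]
dark_stick_mid 0.91 [339. 191.] [650. 112.  20.]
spanner_mid 0.96 [241. 185.] [640. -32.   8.]
pencil_mid 0.73 [142. 188.] [ 641. -180.    8.]
bay_green 0.92 [352. 162.] [610. 133.   4.]
bay_yellow 0.96 [135. 190.] [ 645. -193.    4.]
```

View pics/w12.png

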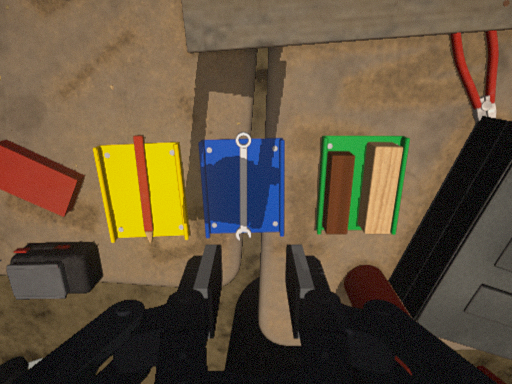

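The picture shows all four things flat in their bays and aligned: pencil at (143,190), spanner at (242,187), dark stick at (340,194) and pale stick at (384,188), with the gripper clear of everything. I hand in.

```bash
python3 -c "
from cell import r
print(r.hand_in())"
```

```text
the job is handed in; nothing more can be done
None
```

The job is handed in after about 28 s of robot time: the last picture shows both sticks flat and side by side in the green bay, the spanner in the blue bay and the pencil in the yellow one; the dark stick touched down on the green lip once (51 N at the wrist) before I shifted it, and no verdict came back.

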